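Seat the awl template on the binding jig

ROBOT

A 7-joint arm with a two-finger parallel gripper is mounted at the origin on the work surface. World frame = base frame: x ahead of the robot, y to its left, z up, the work surface at z = 0. Lengths are in m, angles in rad, forces in N, time in s.
With the tool pointing down it reaches from about 0.4 to 0.9 m from the base axis. Payload 5.6 kg.
Tool frame: the origin (TCP) lies midway between the tips of the shut fingers; the grasp point (between the pads) lies 19 mm behind it; z points along the fingers, y is the line along which they close (so a half turn about z gives the same grasp; the last joint's range is limited). The gripper opens to 92 mm and grips with 3 to 60 N. Pads are 20 mm wide; open, the fingers measure 128 mm over their backs; the gripper's body (75 mm by 189 mm) begins 69 mm behind the grasp point.
Start: joints at [1.067, 0.468, -0.012, 1.603, 0.006, 1.071, -0.056], TCP at [0.289, -0.582, 0.215] pointing down, gripper open.
Joint ranges: [-2.53, 2.53], [-0.31, 2.02], [-1.57, 1.55], [0.28, 2.44], [-1.29, 4.43], [0.15, 1.84], [-2.92, 2.92]. Speed limits (rad/s): [2.57, 2.57, 3.14, 3.14, 3.14, 3.14, 3.14].

INTERFACE

Orientations are given as a 3x3 rotation matrix whose columns are the frame's x, y, z axes.
In Python, from station import env, effector, solver, viewer, workorder, search_frame, tip_of gives the robot as it stands. Calls block until the motion is done:
- env.reach(position, orientation): joint-space move of the TCP to a pose.
- env.movel(position, frame=None, rate=0.15): straight line of the TCP; frame=None keeps the orientation; rate is the mean speed in m/s.
- env.goto_joints(angles): joint-space move.
- effector.release() and effector.grasp(squeeze=None): open the fingers fully, or close them until they stop; squeeze is the grip in N (None keeps the last).
- env.pause(seconds).
- solver.inverse_kinematics(position, orientation): joint angles nearest the present ones, or None.
- env.sense(): the state.
- viewer.read_camera(name): name is "scene" or "top" or "wrist"; returns (picture, depth): 420x560x3 uint8, red, green, blue; 420x560 float32, m along the optical axis (not along the pixel's ray), 0 where there is no reading.
- viewer.camera_info(name): a dict with "intrinsics" (3x3 intrinsics, pixels), "eye" and "rotation" of the camera in the world; the wrist camera has in their place "T_tool_cam" (4x4, takes a point from camera to tool coordinates, whose origin is the TCP and whose axes are the flange's). Camera axes: x right, y up, looking along -z (the intrinsics and any distortion apply to the point x, -y, -z); pixel columns grow to the right and rows downward; lengths in m; the calibration is good to about 2 mm. A picture is of the moment at which its call begins: read the wrist's pose just before it. camera_info takes no time and is no camera call.
A pose or a line that the arm cannot do raises env.PlanningError and nothing moves.
- workorder.finish_job(): hands the job in; it is judged then, once.
Trained networks look in the newest picture that a camera, given by its name, has taken for a name from the list of things; names that differ only in an ending like _2 or _b are one class to them, and where a whole thing is asked for, a point or a joint stands for the part that bears it (a point fixed in the world has none). Each returns a list of dicts, best first, with "score" (0 to 1); they miss things now and then, are a little off and sometimes report something else, mostly with a low value. They report only what shows in the picture. A call takes as long as a camera call.
- search_frame(camera, name): "at" ([x, y, z] in m, in world coordinates, good to about 4 mm: the middle of the surface that is visible of it).
- tip_of(camera, name): "at" ([x, y, z] in m, in world coordinates, good to about 4 mm: a listed point, or the origin of a listed thing).
The state is a dict: "t": time; "joint_positions": joint angles; "joint_velocities": joint speeds; "tau": joint torques, N m; "ee_pos": TCP position; "tcp_rot": TCP orientation; "wrist_force": force on the tool from outside, world axes, zero at the start; "moment": the same for the moment, N m; "gripper_width": finger opening in m; "grasp_force": force on a finger pad.
Only numpy, scipy, OpenCV 4.12 (cv2) and the standard library are available. Lean on these libraries where they do the work, as an engineer would, in place of code of your own. Each camera call takes 0.05 s, during which the arm holds its last target. There are 200 camera calls.

TASK

The grey plastic awl template has been left lying askew on top of the binding jig's two steel pins. With the fingertips, nudge it sideways until both its holes drop over the pins and it lies flat on the book; do not pick it up or tip it up. Leave everything else on the table where it is.

Things in the scene. Friction and masses are not known exactly. Their poses are not given: they have to be found in the camera images.
- jig: stab-binding jig, fixed: plywood board 250 (x) by 400 (y) by 18 mm reaching 180 mm in front of the pins (-x) and 70 mm behind, with a book and two locating pins on it. Origin: table height, midway between the pins; x from the robot's side to the far side, y along the line of the pins to the left, z up
- book_mid (a point): centre of the book's top, 32 mm above the table. The navy thread-bound book is 141 (x) by 180 (y) by 14 mm and does not move; its spine is 13 mm behind the line of the pins. The low aluminium fence and stop around it are lower than the book
- pin_left (a point): on the axis of the left (+y) steel pin, level with the book's top; axes as the jig's. The pins stand just beyond the book's ends, 200 mm apart, where two dark lines scribed on the board cross (the lines run out to its far edge and its ends). Each is 10 mm in diameter and rises 8 mm above the book's top; the last 4 mm taper to a flat 5 mm tip
- pin_right (a point): the same for the right (-y) pin
- template: loose flat grey acetal (hard plastic) plate, 116 (x) by 280 (y) by 8 mm, 0.3 to 0.43 kg, with two locating holes and four small awl bushings that play no part. Origin: centre of its underside; x towards its far edge, y along it to the left, z out of its top. It starts on the flat tips of both pins with its near edge on the book, leaning a few degrees towards the robot; 2 to 6 N slide it
- hole_left (a point): centre of the left (+y) locating hole at the underside: round, 13 mm across, 24 mm from the plate's middle towards the far edge and 100 mm to the left. At the start the holes are 10 to 22 mm short of the pins (towards the robot) on average, up to 34 mm off along y either way, and the plate is turned up to 0.07 rad
- hole_right (a point): centre of the right (-y) locating hole at the underside: a slot 13 (x) by 17 mm (y), as far to the right. When seated each hole's point coincides with its pin's point to within the play
- near_edge (a point): middle of the plate's long near edge face (the one towards the robot), 4 mm above the underside, 58 mm from the plate's middle and 82 mm from the line of the holes
- thread_spool: wooden spool of linen thread, 32 mm across, 42 mm tall, standing on the jig's board near the left front corner; origin at the centre of its foot
- wax_cake: round cake of beeswax, 46 mm across, 16 mm high, on the jig's board near the right front corner; origin at the centre of its foot
- awl: awl with a dark wooden handle (29 mm thick), 140 mm long, lying on the table just right of the jig; origin under the ferrule
- bone_folder: flat bone folder, 146 x 22 x 5 mm, lying on the table just left of the jig; origin under its middle
- inkstone: open round black inkstone, 132 mm across, 34 mm high, on the table far left; origin at the centre of its foot
- inkstone_lid: its black lid, a disc 132 mm across, 16 mm high, on the table beside the inkstone; origin at the centre of its foot
- ink_bottle: black ink bottle with red cap, 60 mm across, 144 mm tall, on the table at the right, nearer the robot; origin at the centre of its foot
- paperweight: dark wooden bar, 200 x 30 x 18 mm, on the table at the right; origin under its middle

How it is judged:
At the end, for the whole second after the job is handed in: both holes of the template are down over their pins (left hole centre within 3 mm, right within 5 mm of its pin's axis) with its underside at the pins within 2 mm of the book's top, the plate level within 0.03 rad and at rest (horizontal distance between hole_left and pin_left below 0.003 m and horizontal distance between hole_right and pin_right below 0.005 m and z of hole_left in the frame of pin_left below 0.002 m and z of hole_right in the frame of pin_right below 0.002 m and angle between template's own z axis and vertical below 0.03 rad and linear speed of template below 0.01 m/s and angular speed of template below 0.1 rad/s); the robot touches nothing.
It fails at once if the template is picked up or tipped up: its middle or either hole more than 20 mm, or its near edge more than 12 mm, above its seat on the book (height (world z) of near_edge above 0.048 m or height (world z) of any of template, hole_left, hole_right above 0.052 m).
It fails at once if something else on the table is moved by more than 20 mm (distance of any of thread_spool, wax_cake, awl, bone_folder, inkstone, inkstone_lid, ink_bottle, paperweight from where it was at the start of the episode above 0.02 m).
It also fails if it takes over 51 s, if anything falls off the work surface, if the arm or the gripper's body presses on something with over 40 N, if the wrist force passes 120 N, or if a joint passes its speed limit or range.

## Working session

There is one attempt and no reset: what is moved stays moved. The work goes in short steps, each a Python script; the robot and the scene stay as the last script left them, time stands still between calls to the robot, and variables do not carry over. Pictures are saved under pics/ and viewed, at most 10 in all, crops included, and the job is handed in when it is done.

```bash
mkdir -p pics; python3 - <<'E'
from station import *
import cv2,numpy as np
for c in ("top","scene"):
    p,d=viewer.read_camera(c); cv2.imwrite(f"pics/{c}0.png",p[:,:,::-1])
    i=viewer.camera_info(c); print(c,i["intrinsics"],i["eye"],i["rotation"],[k for k in i])
    for n in ("pin_left","pin_right","hole_left","hole_right","near_edge","template","jig","book_mid"):
        print(n,[(np.round(r["at"],4).tolist(),round(r["score"],2)) for r in tip_of(c,n)[:2]])
print(env.sense()["t"])
E
```

```text
top [[429.74519013   0.         275.78970511]
 [  0.         429.74519013 209.7425941 ]
 [  0.           0.           1.        ]] [0.318892   0.01025665 1.06566689] [[ 0.01705194  0.98053351 -0.19560999]
 [-0.99963409  0.02082739  0.01726012]
 [ 0.02099817  0.1952441   0.98052987]] ['intrinsics', 'eye', 'rotation']
pin_left [([0.562, 0.0586, 0.0343], 0.76), ([0.4863, 0.214, -0.0002], 0.37)]
pin_right [([0.5977, -0.1384, 0.0299], 0.59)]
hole_left [([0.5493, 0.0794, 0.0371], 0.81), ([0.4611, -0.2294, 0.0212], 0.66)]
hole_right [([0.5761, -0.1209, 0.0385], 0.7)]
near_edge [([0.4831, -0.03, 0.0376], 0.73), ([0.4603, -0.2289, 0.0217], 0.16)]
template [([0.5416, -0.0189, 0.0377], 0.78), ([0.5583, 0.0591, 0.034], 0.46)]
jig [([0.5871, -0.0381, -0.0026], 0.64)]
book_mid []
scene [[460.42173395   0.         282.38171385]
 [  0.         460.42173395 206.67632815]
 [  0.           0.           1.        ]] [ 1.52395233 -0.45460998  0.89849955] [[ 0.42252397 -0.54720327  0.72252479]
 [ 0.90634537  0.25808441 -0.33456016]
 [-0.00339998  0.79621669  0.605002  ]] ['intrinsics', 'eye', 'rotation']
pin_left [([0.5575, 0.0589, 0.0312], 0.55)]
pin_right [([0.5984, -0.1365, 0.0309], 0.79)]
hole_left [([0.5542, 0.0804, 0.0421], 0.88), ([0.5566, 0.061, 0.033], 0.38)]
hole_right [([0.5774, -0.1205, 0.0365], 0.83)]
near_edge [([0.4821, -0.0333, 0.0342], 0.89)]
template [([0.5435, -0.023, 0.034], 0.77)]
jig [([0.5762, -0.0369, -0.0024], 0.64)]
book_mid [([0.5225, -0.0482, 0.0341], 0.67)]
0.9
```

```bash
python3 - <<'E'
import cv2
a=cv2.imread("pics/top0.png"); b=cv2.imread("pics/scene0.png")
cv2.imwrite("pics/t1.png",cv2.resize(a[40:250,150:430],(800,600),interpolation=cv2.INTER_CUBIC))
E
```

```text
(no output)
```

View pics/scene0.png

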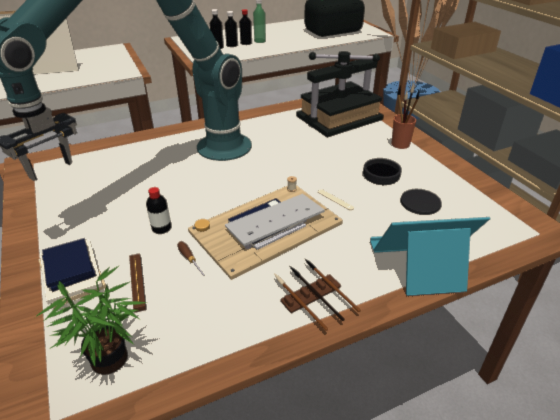

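View pics/t1.png

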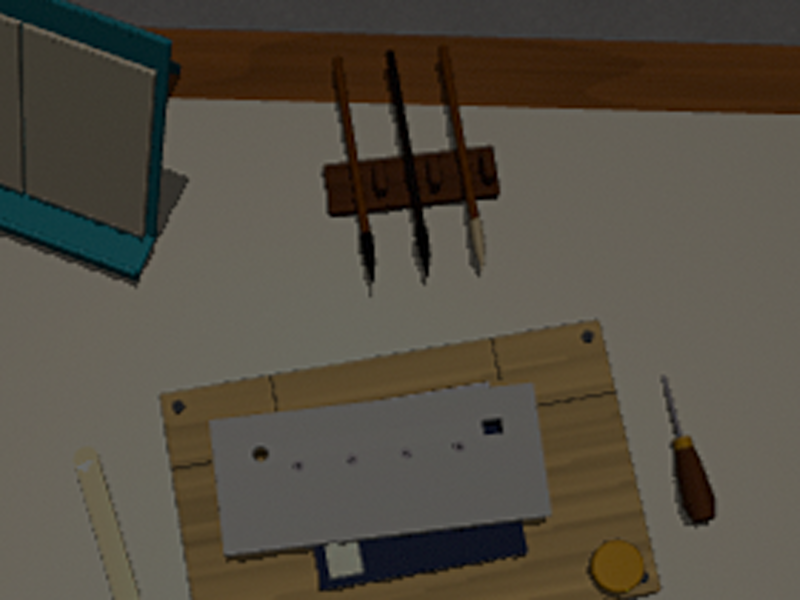

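The top view shows the plate turned clockwise from the jig: round hole near crop pixel (260,453), slot near (492,427). The scribed lines leave the plate at about (205,463), (540,403), (272,390) and (495,360). The near path is clear. Next I go above it for a wrist look.

```bash
cat > h.py <<'E'
from station import *
import cv2,numpy as np
def R(yaw,flip=False):
    c,s=np.cos(yaw),np.sin(yaw); x=np.array([c,s,0.])
    if flip: x=-x
    z=np.array([0,0,-1.]); return np.column_stack([x,np.cross(z,x),z])
def look(name):
    s=env.sense(); p,d=viewer.read_camera("wrist"); i=viewer.camera_info("wrist")
    T=np.eye(4); T[:3,:3]=s["tcp_rot"]; T[:3,3]=s["ee_pos"]; T=T@np.array(i["T_tool_cam"])
    cv2.imwrite(f"pics/{name}.png",p[:,:,::-1]); np.savez(f"pics/{name}.npz",T=T,K=i["intrinsics"],d=d)
    return p,d,T,np.array(i["intrinsics"])
def ray(uv,z,T,K):
    "world point at height z seen at pixel uv"
    v=np.linalg.solve(K,[uv[0],uv[1],1]); v=T[:3,:3]@(v*[1,-1,-1]); return T[:3,3]+v*(z-T[2,3])/v[2]
def nets(names=("pin_left","pin_right","hole_left","hole_right","near_edge"),cam="wrist"):
    for n in names: print(n,[(np.round(r["at"],4).tolist(),round(r["score"],2)) for r in tip_of(cam,n)[:1]])
E
python3 - <<'E'
from h import *
i=viewer.camera_info("wrist"); print(i)
s=env.sense(); print(np.round(s["tcp_rot"],2))
p=[0.50,-0.04,0.36]
for f in (False,True): print(f,solver.inverse_kinematics(p,R(0.19,f)))
f=s["tcp_rot"][0,0]<0
effector.grasp(5)
env.reach(p,R(0.19,f)); print(f,env.sense()["t"])
look("w1"); nets(); print(env.sense()["t"])
E
```

```text
{'intrinsics': array([[374.63741798,   0.        , 278.02986179],
       [  0.        , 374.63741798, 208.60705097],
       [  0.        ,   0.        ,   1.        ]]), 'T_tool_cam': array([[ 4.51143716e-04,  9.57925690e-01,  2.87015974e-01,
         8.19415312e-02],
       [ 9.99999239e-01, -1.02521978e-04, -1.22967001e-03,
         6.92347397e-04],
       [-1.14850705e-03,  2.87016310e-01, -9.57925007e-01,
        -1.70108815e-01],
       [ 0.00000000e+00,  0.00000000e+00,  0.00000000e+00,
         1.00000000e+00]])}
[[ 0.9   0.44 -0.  ]
 [ 0.44 -0.9  -0.  ]
 [-0.    0.   -1.  ]]
False [ 0.38197562  0.11933123 -0.40276477  1.74623386  0.04864285  1.28581589
 -1.4127036 ]
True [ 0.70302408  0.16664702 -0.77038276  1.72919007  0.12037351  1.29418492
  1.66738661]
False 4.3917
pin_left []
pin_right [([0.5983, -0.1363, 0.0325], 0.62)]
hole_left [([0.5533, 0.0766, 0.0393], 0.95)]
hole_right [([0.5758, -0.1187, 0.0378], 0.92)]
near_edge [([0.4791, -0.0349, 0.0344], 0.9)]
4.6917
```

View pics/w1.png

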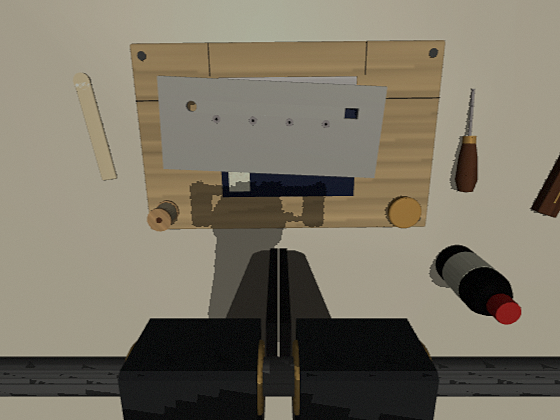

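The wrist view shows the pin line at row about 99, left (136–158) and right (388–440). The cross lines are at columns 208–210 and 366–365, the round hole at (191,106) and the slot at (351,114). I'll turn these into positions.

```bash
python3 - <<'E'
from h import *
q=np.load("pics/w1.npz");T,K=q["T"],q["K"]
P=lambda u,v,z:ray((u,v),z,T,K)[:2]
def X(a,b,c,d): 
    t=np.linalg.solve(np.column_stack([b-a,c-d]),c-a); return a+t[0]*(b-a)
a,b=P(136,100,.018),P(440,97,.018)
pl=X(a,b,P(208,43,.018),P(210,76,.018)); pr=X(a,b,P(366,41,.018),P(365,75,.018))
im=cv2.imread("pics/w1.png",0)
hl,hr=P(191,106,.046),P(351,114,.046)
d=pl-pr;yaw=np.arctan2(-d[0],d[1]); e=hl-hr
print(pl,pr,np.linalg.norm(d),yaw,hl,hr,np.linalg.norm(e),np.arctan2(-e[0],e[1]))
# board corners z=.018
print([P(*c,.018).round(4) for c in((131,43),(445,41),(426,227),(148,229))])
j=np.array([[np.cos(yaw),np.sin(yaw)],[-np.sin(yaw),np.cos(yaw)]]); print(j@(hl-pl),j@(hr-pr))
print("plate corners",[(j@(P(*c,.042)-(pl+pr)/2)).round(4) for c in((158,77),(387,86),(378,179),(163,168))])
E
```

```text
[0.56086589 0.05834946] [ 0.60033694 -0.13815752] 0.2004319269436529 0.19822553283557984 [0.54919168 0.07758097] [ 0.57718629 -0.12054689] 0.20009584784562745 0.14036649238954133
[array([0.6093, 0.1671]), array([ 0.6858, -0.2206]), array([ 0.443 , -0.2712]), array([0.3646, 0.1238])]
[-0.00765834  0.02115392] [-0.01922924  0.02182483]
plate corners [array([0.027 , 0.1602]), array([ 0.0138, -0.1222]), array([-0.1036, -0.1189]), array([-0.0861,  0.1651])]
```

```bash
cat >> h.py <<'E'
YAW=0.1982; M=np.array([0.5806,-0.0399])
J=np.array([[np.cos(YAW),-np.sin(YAW)],[np.sin(YAW),np.cos(YAW)]])
def W(x,y,z): return np.r_[M+J@[x,y],z]
def push(a,b,z,step=.002,rate=.03,fmax=12):
    a,b=np.array(a),np.array(b); n=int(np.ceil(np.linalg.norm(b-a)/step)); out=[]
    for k in range(1,n+1):
        env.movel(W(*(a+(b-a)*k/n),z),rate=rate); s=env.sense()
        f=np.r_[J.T@s["wrist_force"][:2],s["wrist_force"][2]]; out.append(f.round(1).tolist())
        if np.linalg.norm(f)>fmax: print("FORCE STOP",k,n); break
    print(out, "t",round(s["t"],1)); return f
E
python3 - <<'E'
from h import *
effector.release()
env.movel(W(-.125,.005,.12),R(YAW),rate=.3)
env.movel(W(-.125,.005,.035),R(YAW),rate=.15)
print(env.sense()["wrist_force"])
push((-.125,.005),(-.101,.005),.035)
look("w2"); nets(("hole_left","hole_right","near_edge"))
E
```

```text
[ 0.02718574 -0.11134617 -0.45647936]
[[-0.8, 0.2, 0.2], [-0.0, 0.3, -0.2], [-0.5, 0.2, 0.3], [-0.4, 0.4, -0.2], [1.1, 0.3, 0.2], [0.3, -0.4, -0.6], [-0.7, 0.5, 0.7], [0.3, 0.0, -0.4], [-1.9, -0.5, 0.7], [-2.2, -0.5, -0.4], [-1.4, -0.2, 0.2], [-0.6, -1.1, -0.7]] t 10.8
hole_left []
hole_right [([0.5854, -0.1153, 0.0415], 0.75)]
near_edge [([0.4843, -0.0323, 0.0328], 0.62)]
```

View pics/w2.png

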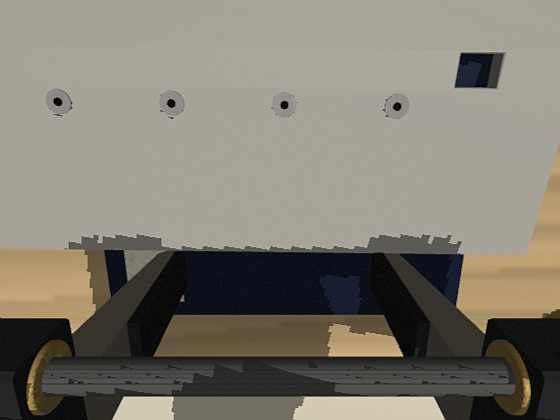

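The edge is nearly parallel now: the bushings run from row 101 to 106 and the slot is at (480,70). I'll advance a little more, then push the left end in -y.

```bash
python3 - <<'E'
from h import *
push((-.101,.005),(-.0985,.005),.035)
env.movel(W(-.115,.005,.035),rate=.1); env.movel(W(-.115,.005,.11),rate=.25)
effector.grasp(5)
env.movel(W(-.034,.21,.11),R(YAW),rate=.3)
env.movel(W(-.034,.21,.033),rate=.2)
push((-.034,.21),(-.034,.183),.033,step=.009,rate=.06)
push((-.034,.183),(-.034,.164),.033,step=.0025)
look("w3"); nets(("hole_left","hole_right","near_edge")); nets(("hole_left","hole_right"),"top") if viewer.read_camera("top") else 0
E
```

```text
[[-1.9, -0.8, 0.6], [-2.6, -1.1, 0.7]] t 11.4
[[-0.6, 0.3, -0.3], [-0.6, 0.3, 0.1], [0.1, -0.0, 0.0]] t 15.9
[[-0.9, -0.1, -0.2], [0.2, 0.7, 0.0], [-0.4, 1.6, 0.2], [0.5, 1.3, -0.7], [-0.4, 1.3, 0.0], [1.0, 0.8, 0.4], [-0.8, 1.4, 0.4], [0.1, 1.2, 1.3]] t 17.9
hole_left [([0.5572, 0.0662, 0.0381], 0.77)]
hole_right []
near_edge []
hole_left []
hole_right [([0.5901, -0.1324, 0.0355], 0.56)]
```

View pics/w3.png

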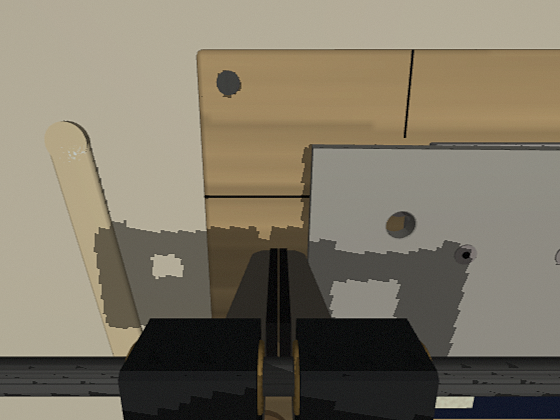

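The round hole is at (400,224). The pin's lines are at row 196 and column 412→405 (rows 50→137). Computing the offset.

```bash
python3 - <<'E'
from h import *
q=np.load("pics/w3.npz");T,K=q["T"],q["K"]
f=lambda u,v,z:(J.T@(ray((u,v),z,T,K)[:2]-M)*1e3).round(1)
for z in (.044,.046): print("hole",f(400.5,224,z))
print("pin lines",f(205,196,.018),f(310,196.5,.018),f(412.5,50,.018),f(405,137,.018))
print("edge corner",f(311,146,.047),f(309,250,.044), env.sense()["ee_pos"])
for n,p in (("net l",(.5572,.0662)),("net r",(.5901,-.1324))): print(n,(J.T@(np.array(p)-M)*1e3).round(1))
E
```

```text
hole [ -6.8 108. ]
hole [ -6.1 108.7]
pin lines [ -0.6 200.2] [ -0.9 146.6] [ 68.5 101.4] [ 29.2 101. ]
edge corner [ 28.4 149.3] [-19.3 148.8] [0.5150201  0.11397422 0.03299355]
net l [ -2.1 108.6]
net r [ -8.9 -92.6]
```

```bash
python3 - <<'E'
from h import *
push((-.034,.164),(-.034,.1565),.033,step=.0025)
look("w4"); nets(("hole_left",))
env.movel(W(-.034,.175,.033),rate=.1); env.movel(W(-.034,.18,.11),rate=.25)
effector.release()
env.movel(W(-.12,0,.11),R(YAW),rate=.3)
viewer.read_camera("top")
look("w5"); nets(("hole_left","hole_right"))
im=np.hstack([cv2.imread("pics/w4.png")[40:320,200:560],cv2.imread("pics/w5.png")[:280,:]]); cv2.imwrite("pics/c45.png",cv2.resize(im,(800,int(280*800/im.shape[1]))))
print(env.sense()["t"],im.shape)
E
```

```text
[[-0.3, 1.7, -0.3], [0.9, 1.0, -1.1], [0.9, 1.6, -1.1], [0.8, 1.1, -0.7]] t 19.2
hole_left [([0.5584, 0.0578, 0.0384], 0.81)]
hole_left [([0.5592, 0.058, 0.037], 0.76)]
hole_right [([0.5882, -0.1352, 0.0401], 0.78)]
22.5083 (280, 920, 3)
```

View pics/c45.png

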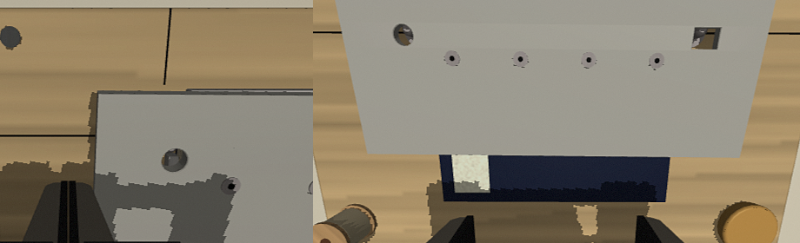

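The y offset looks aligned: the hole column sits under the cross line (crop 174 vs 167). Only the x push remains.

```bash
python3 - <<'E'
from h import *
env.movel(W(-.115,0,.035),R(YAW),rate=.2)
push((-.115,0),(-.101,0),.035,step=.014,rate=.06)
push((-.101,0),(-.088,0),.035,step=.001,fmax=9)
print(J.T@(env.sense()["ee_pos"][:2]-M))
viewer.read_camera("scene"); look("w6"); nets(("hole_left","hole_right","template"),"scene")
E
```

```text
[[-0.7, 0.8, -0.7]] t 23.4
FORCE STOP 12 14
[[-0.0, -0.1, -0.5], [0.5, -0.6, 0.1], [0.5, 0.5, 0.4], [-0.1, 1.1, -0.3], [0.3, 0.5, -0.1], [0.1, -0.2, 0.6], [-0.1, 0.7, 0.8], [-2.8, 0.3, 2.3], [-3.6, 0.3, 2.1], [-4.4, -0.4, 1.2], [-5.5, 0.2, 3.6], [-7.8, 0.4, 4.8]] t 26.4
[-9.16689629e-02 -2.83606134e-05]
hole_left [([0.5643, 0.0623, 0.0358], 0.56)]
hole_right []
template [([0.5574, -0.0436, 0.0301], 0.77)]
```

View pics/w6.png

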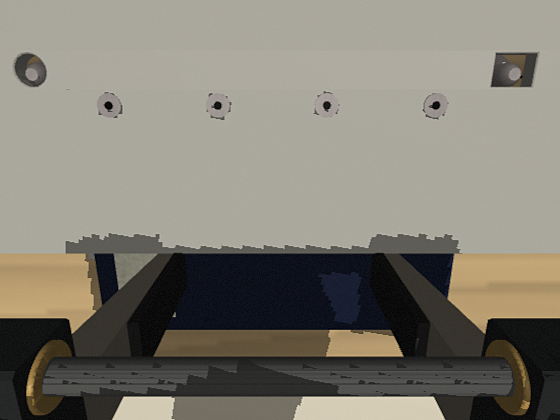

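Both pins show in the holes, at (32,74) and (514,73). I'll back off and check the height with depth from above.

```bash
cat >> h.py <<'E'
def check(name):
    p,d,T,K=look(name); v,u=np.mgrid[0:420,0:560]; m=d>0
    r=np.stack([u,v,np.ones_like(u)],-1).reshape(-1,3)@np.linalg.inv(K).T*d.reshape(-1,1)*[1,-1,-1]
    w=(r@T[:3,:3].T+T[:3,3]).reshape(420,560,3); xy=(w[...,:2]-M)@J
    for x in (-.07,-.045,.015,.025):
        print(x,[round(float(np.median(w[...,2][m&(abs(xy[...,0]-x)<.004)&(abs(xy[...,1]-y)<.008)])),4) if (m&(abs(xy[...,0]-x)<.004)&(abs(xy[...,1]-y)<.008)).any() else None for y in (-.12,-.1,-.05,0,.05,.1,.12)])
E
python3 - <<'E'
from h import *
env.movel(W(-.11,0,.035),rate=.1)
env.movel(W(-.12,0,.16),rate=.25)
check("w7"); nets(("hole_left","hole_right","near_edge")); print(env.sense()["t"])
E
```

```text
-0.07 [0.04, 0.0399, 0.04, 0.0401, 0.0399, 0.0399, 0.0399]
-0.045 [0.0401, 0.0401, 0.04, 0.04, 0.04, 0.0398, 0.0398]
0.015 [0.0401, 0.0402, 0.04, 0.04, 0.04, 0.0399, 0.0399]
0.025 [0.0401, 0.04, 0.0401, 0.0399, 0.0399, 0.0398, 0.0397]
hole_left [([0.5638, 0.062, 0.0292], 0.9)]
hole_right [([0.5985, -0.1342, 0.0331], 0.85)]
near_edge [([0.4931, -0.0549, 0.0341], 0.91)]
27.8667
```

View pics/w7.png

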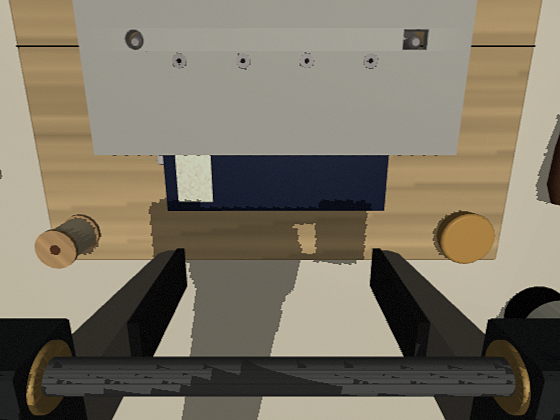

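The plate's top is level at 40.0 mm everywhere, so it is seated flat. The pins show in both holes, at (135,41) and (415,40), and the other items on the board are undisturbed. Handing in.

```bash
python3 -c "
from station import *
print(workorder.finish_job())"
```

```text
the job is handed in; nothing more can be done
None
```

The template is seated over both pins and lies flat on the book (its top reads 40 mm everywhere, as it should), nothing else was seen to move, and I handed the job in at about 28 s; no verdict came back.

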